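# Seat the test probe in the filter unit's hidden jack

### The job

Take the yellow test probe from its stand and plug it into the control box with the red tag: its jack hole sits somewhere along the slot in the cover, so feel for it with the tip, gently and without ramming. Push the probe with the gripper fully home, until its collar meets the cover, then let go and leave it standing there. Leave the black probe in its stand and the other things on the bench where they are.

Things in the scene. Friction and masses are not known exactly. Their poses are not given: they have to be found in the camera images.
- unit_red: The unit to test: grey control box 130 (its x) x 110 (its y) x 70 mm high with a white cover, fixed to the bench; its +x half carries a wide red tag. Origin: centre of its underside; z up. A 36 x 14 mm slot goes through the middle of the 6 mm thick cover, its length along the box's y; under it lies the black jack strip
- unit_red_slot (a point): Middle of the slot, level with the cover's top, 70 mm above the bench; axes as the unit's. The fixed black strip right under the 6 mm cover has one round 10.5 mm hole, chamfered 1.5 mm, 26 mm deep, at x = 0 but anywhere within 12 mm either way along y: not measured, new each time. Elsewhere a pin stops on the strip, 6 mm below the top; near the hole it dips 1-3 mm
- unit_green: Not to be tested: same build as unit_red: grey control box 130 (its x) x 110 (its y) x 70 mm high with a white cover, fixed to the bench; its +x half carries a wide green tag. Origin: centre of its underside; z up. A 36 x 14 mm slot goes through the middle of the 6 mm thick cover, its length along the box's y; under it lies the black jack strip
- stand: Fixed aluminium probe stand, 50 (x) x 140 (y) x 65 mm high, with two vertical holes of 11 mm diameter, 45 mm deep, 40 mm either side of its middle along y. Origin: centre of its underside
- probe_yellow: The yellow test probe, about 70 g: steel pin 8 mm across and 30 mm long with chamfered tip, then a collar 24 mm across and 4 mm thick, then a round handle 16 mm across and 55 mm long (89 mm in all). It stands pin down in either hole of the stand, collar on the stand's top (tip 35 mm above the bench). Origin: centre of the tip; z up along the handle
- probe_yellow_tip (a point): Centre of the yellow probe's pin tip (the probe's origin)
- probe_yellow_grip (a point): Point on the yellow probe's axis in its handle, 66 mm above the tip, where to grip; 23 mm below the handle's end
- probe_black: A black spare probe, about 70 g: steel pin 8 mm across and 30 mm long with chamfered tip, then a collar 24 mm across and 4 mm thick, then a round handle 16 mm across and 55 mm long (89 mm in all). It stands pin down in either hole of the stand, collar on the stand's top (tip 35 mm above the bench). Origin: centre of the tip; z up along the handle
- wrench: Steel wrench lying on the bench, a bystander
- cartridge: White filter cartridge standing on the bench, 66 mm across, 140 mm high, a bystander; origin under its centre
- cap: Blue filter bowl, 90 mm across, 50 mm high, a bystander; origin under its centre
- spray: White bottle with a red cap, 66 mm across, 190 mm high, a bystander; origin under its centre
There are look-alikes about, which are no part of the job. Of the things shaped like the probe_yellow, the yellow one is meant.

How it is judged:
On the way, in this order (a step that is already met when the one before it is completed fails the run):
1. the yellow probe is lifted clear of its stand (z of probe_yellow_tip in the frame of stand above 0.07 m and contact force between the fingers and probe_yellow above 1 N), for 0.1 s.
2. the gripper, still holding the yellow probe, has pushed it home in the red-tagged unit's jack (collar within 3 mm of the cover) (z of probe_yellow_tip in the frame of unit_red between 0.034 and 0.043 m and x of probe_yellow_tip in the frame of unit_red between -0.006 and 0.006 m and y of probe_yellow_tip in the frame of unit_red between -0.016 and 0.016 m and contact force between the fingers and probe_yellow above 1 N), for 0.1 s.
At the end, for the whole second after the job is handed in: The yellow probe stands released and at rest in the red-tagged unit's jack, collar within 3 mm of the cover, upright within 0.12 rad; the black probe is still upright in its stand (20 mm, 0.2 rad); wrench, cartridge, bowl and bottle within 30 mm of their starts (z of probe_yellow_tip in the frame of unit_red between 0.034 and 0.043 m and x of probe_yellow_tip in the frame of unit_red between -0.006 and 0.006 m and y of probe_yellow_tip in the frame of unit_red between -0.016 and 0.016 m and angle between probe_yellow's own z axis and vertical below 0.12 rad and linear speed of probe_yellow below 0.02 m/s and distance of probe_black from where it was at the start of the episode below 0.02 m and angle between probe_black's own z axis and vertical below 0.2 rad and distance of each of wrench, cartridge, cap, spray from where it was at the start of the episode below 0.03 m); the robot touches nothing.
It fails at once if the yellow probe is rammed against the red-tagged unit with more than 60 N (contact force between probe_yellow and unit_red above 60 N).
It also fails if it takes over 67 s, if anything falls off the work surface, if the arm or the gripper's body presses on something with over 40 N, if the wrist force passes 120 N, or if a joint passes its speed limit or range.

### The arm

A 7-joint arm with a two-finger parallel gripper is mounted at the origin on the work surface. World frame = base frame: x ahead of the robot, y to its left, z up, the work surface at z = 0. Lengths are in m, angles in rad, forces in N, time in s.
With the tool pointing down it reaches from about 0.4 to 0.85 m from the base axis. Payload 4.5 kg.
Tool frame: the origin (TCP) lies at the very end of the fingers, on their centre line; the grasp point (between the pads) lies 19 mm behind it (robot.grasp_offset is the distance from the TCP to the grasp point, in m); z points along the fingers, y is the line along which they close (so a half turn about z gives the same grasp; the last joint's range is limited). The gripper opens to 85 mm and grips with 20 to 120 N. Pads are 22 mm wide; open, the fingers measure 114 mm over their backs; the gripper's body (76 mm by 85 mm) begins 54 mm behind the grasp point. The pads swing forward as they close: fully open they stand 13 mm farther back than shut.
Start: joints at [-1.245, 0.689, -0.195, 1.565, 0.157, 0.902, -0.215], TCP at [0.18, 0.599, 0.231] pointing down, gripper open.
Joint ranges: [-3.01, 3.01], [-0.46, 2.08], [-1.47, 1.51], [0.13, 2.56], [-1, 4.14], [0.04, 2.09], [-2.66, 2.66]. Speed limits (rad/s): [2.57, 2.57, 3.14, 3.14, 3.14, 3.14, 3.14].

### API

Orientations are given as [roll, pitch, yaw] about the fixed x, y, z axes, in that order (R = Rz(yaw) Ry(pitch) Rx(roll)).
In Python, from rig import monitor, viewer, hand_in, robot gives the robot as it stands. The module is installed in compiled form; this text tells all that it offers.
- The arm moves only by the tool play_rows, never from a script. Its argument "deltas" is a list of rows, each a list of 5 numbers: the finger opening in m, from 0 to 0.0854, then the shift along the tool's x, y, z in m, then the turn about the tool's z in rad. A call has exactly 5 rows; each row is the pose to reach, as a shift and turn from the pose commanded when the call began, along the tool's axes at that moment; what a row does not reach only later rows make up. A row lasts 1/12 s, in which the tool goes at most 41.7 mm and 7.16 degrees, less where a joint would pass 70% of its speed; a pose out of reach is approached as far as the arm can. A call with a gripper value outside its range is refused whole. The fingers move at their own pace and stop on an object; the grip force is fixed at half the most. Time passes only in rows, so rows that repeat a pose let the fingers close, or fill a call up. It gives the time, the measured TCP pose, the force, the opening and the grip force at its end, in the units of the state.
- monitor.get_obs(): the state, without advancing time (a new reading comes with each control period).
- viewer.grab_frame(name): name is "scene" or "top" or "wrist"; returns a dict with "color" (420x560x3 uint8, blue, green, red), "fov_y" (degrees; the focal length in pixels is half the picture's height over the tangent of half this angle, whatever the lens; pixels are square), "cx", "cy" (the principal point, pixels), "rvec" (rotation vector, rad) and "tvec" (3), from world to camera coordinates, as OpenCV has them. Camera axes: x right, y down, z forward; pixel columns grow to the right and rows downward; lengths in m; the calibration is good to about 2 mm. A picture is of the moment at which its call begins. There is no depth.
- hand_in(): hands the job in; it is judged then, once.
The state is a dict: "time": time; "qpos": joint angles; "qd": joint speeds; "joint_efforts": joint torques, N m; "eef_pos": TCP position; "tcp_rot": TCP orientation; "contact_force": force on the tool from outside, world axes, zero at the start; "moment": the same for the moment, N m; "gripper_width": finger opening in m; "finger_force": force on a finger pad.
Only numpy, scipy, OpenCV 4.12 (cv2) and the standard library are available. Lean on these libraries where they do the work, as an engineer would, in place of code of your own. Each camera call takes 0.05 s, during which the arm holds its last target. There are 200 camera calls.

## Working session

There is one attempt and no reset: what is moved stays moved. The work goes in short steps, Python scripts to look and compute and a tool call to move; the robot and the scene stay as the last step left them, time stands still between calls to the robot, and variables do not carry over. Pictures are saved under pics/ and viewed, at most 10 in all, crops included, and the job is handed in when it is done.

Besides the shell and the picture viewer there is one more tool, called after ">>>" by a JSON object that holds its "method" and its "body", one argument or row to a line. play_rows: Moves the arm, as the interface text tells. Its arguments: {"type":"object","properties":{"deltas":{"type":"array","items":{"type":"array","items":{"type":"number"}}}},"required":["deltas"]}

```bash
mkdir -p pics; cat >h.py <<'E'
import numpy as np,cv2,json
from rig import monitor,viewer,hand_in,robot
def grab(n,tag):
    f=viewer.grab_frame(n); cv2.imwrite(f'pics/{tag}.png',f['color'])
    d={k:np.array(f[k]).tolist() for k in('fov_y','cx','cy','rvec','tvec')}; json.dump(d,open(f'pics/{tag}.json','w'))
    return f
def cam(tag):
    d=json.load(open(f'pics/{tag}.json')); f=210/np.tan(np.radians(d['fov_y'])/2)
    return np.array([[f,0,d['cx']],[0,f,d['cy']],[0,0,1]]),cv2.Rodrigues(np.array(d['rvec']))[0],np.array(d['tvec']).ravel()
def ray(tag,u,v):
    K,R,t=cam(tag); return -R.T@t, R.T@np.linalg.inv(K)@[u,v,1]
def atz(tag,u,v,z):
    c,d=ray(tag,u,v); return c+d*(z-c[2])/d[2]
def tri(obs):
    A=np.zeros((3,3));b=np.zeros(3)
    for o in obs:
        c,d=ray(*o); d=d/np.linalg.norm(d); P=np.eye(3)-np.outer(d,d); A+=P;b+=P@c
    return np.linalg.solve(A,b)
def proj(tag,p):
    K,R,t=cam(tag); q=K@(R@np.array(p)+t); return q[:2]/q[2]
E
python3 - <<'E'
from h import *
s=grab('scene','s0')['color'];t=grab('top','t0')['color'];w=grab('wrist','w0')['color']
cv2.imwrite('pics/all0.png',np.vstack([np.hstack([s,t])])[:, :] if 0 else cv2.resize(np.hstack([s,t]),(800,300)))
o=monitor.get_obs();print(o);print(robot.grasp_offset)
for n in('s0','t0','w0'):K,R,t=cam(n);print(n,K[0,0],-R.T@t)
E
```

```text
{'time': 0.15, 'qpos': array([-1.24522962,  0.68982265, -0.19454899,  1.56609722,  0.15730648,
        0.90251141, -0.21510557]), 'qd': array([-0.00122025, -0.00306998,  0.00030445, -0.00410779, -0.00043892,
       -0.00064226,  0.00066731]), 'joint_efforts': array([-1.40549466e-03, -5.39941013e+01, -1.26803230e+00, -1.58721721e+01,
        9.35063290e-03,  6.42086830e-03,  3.49239826e-06]), 'eef_pos': array([0.17966041, 0.59810024, 0.23065138]), 'tcp_rot': array([-3.14014915e+00,  9.61758470e-05,  2.84990552e+00]), 'contact_force': array([-0.40682783,  0.80097066,  0.05114355]), 'moment': array([ 0.03302805,  0.00312064, -0.00532487]), 'finger_force': 0.0, 'gripper_width': 0.08557714121546953}
0.0187
s0 546.901405516992 [1.46209703 0.46597536 0.83457627]
t0 441.14375817822685 [0.26139889 0.001663   1.11835978]
w0 323.54912543544094 [0.11002438 0.61916025 0.37163225]
```

View pics/t0.png

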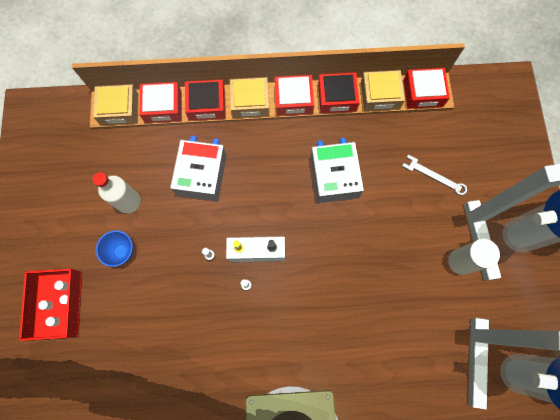

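View pics/s0.png

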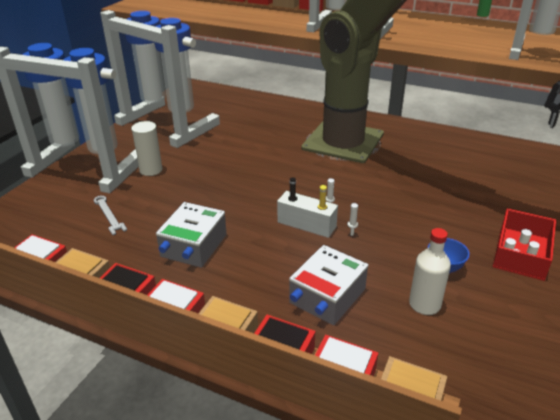

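The top view shows the stand at (256,248), with the yellow probe at (238,245) and the black one at (271,245). The red-tagged box is at (199,167) and the green one at (337,170). Probe-shaped candidates are yellow (238,245), black (271,245), and white pegs at (208,254) and (246,285). The yellow one is meant, by its colour. I'll confirm this in an enlarged crop.

```bash
python3 - <<'E'
from h import *
t=cv2.imread('pics/t0.png');s=cv2.imread('pics/s0.png')
R=lambda im,x,y,w,h,k:cv2.resize(im[y:y+h,x:x+w],None,fx=k,fy=k,interpolation=cv2.INTER_CUBIC)
a=R(t,165,130,66,75,6);b=R(t,220,225,66,45,6)   #396x450
c=R(s,280,240,100,75,4);d=R(s,270,165,100,75,4)  #400x300
im=np.zeros((600,800,3),np.uint8)
a=R(t,165,130,66,75,5.0);b=R(t,220,230,66,40,5.0)
im[:375,:330]=a; im[380:580,:330]=b; im[:300,350:750]=c; im[300:600,350:750]=d
cv2.imwrite('pics/c0.png',im)
E
```

```text
(no output)
```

View pics/c0.png

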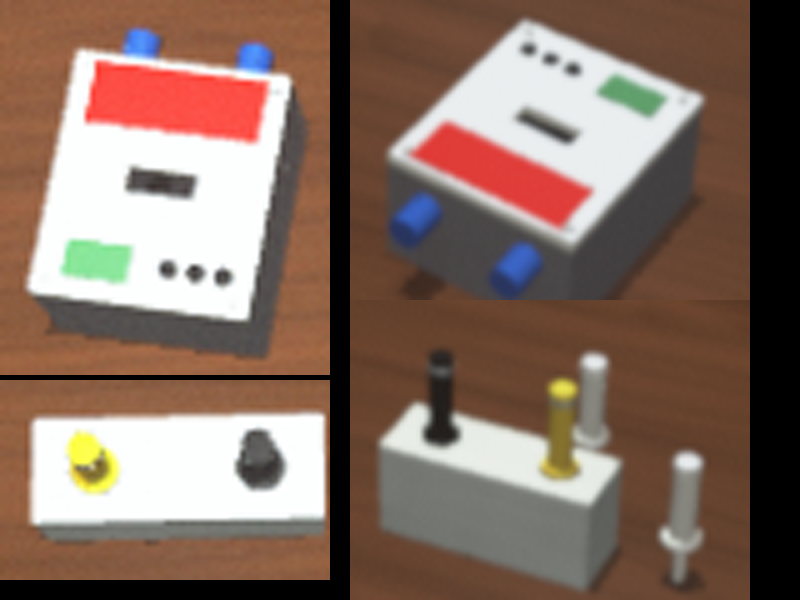

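The crop confirms the yellow probe: top disc at top-crop (84,446), scene-crop (562,386). It also shows the red box's slot at (161,182) and (548,125).

```bash
python3 - <<'E'
from h import *
T=lambda x,y,ox,oy,ax,ay,k:(ax+(x-ox+.5)/k-.5, ay+(y-oy+.5)/k-.5)
t=lambda x,y:('t0',)+T(x,y,0,0,165,130,5); tb=lambda x,y:('t0',)+T(x,y,0,380,220,230,5)
s=lambda x,y:('s0',)+T(x,y,350,0,280,240,4); sb=lambda x,y:('s0',)+T(x,y,350,300,270,165,4)
print('ytop',tri([tb(84,446),sb(562,387)]),'ycol',tri([tb(93,469),sb(560,467)]),'black top',tri([tb(258,441),sb(441,357)]))
print('slot',tri([t(161,182),s(548,125)]), atz(*t(161,182),.07),atz(*s(548,125),.07))
cs=[tri(p) for p in [(t(80,50),s(389,152)),(t(290,76),s(575,243)),(t(248,320),s(703,97)),(t(28,290),s(525,20))]]
for c in cs:print(c)
m=np.mean(cs,0);print('centre',m)
x=(cs[0]+cs[1]-cs[2]-cs[3]);y=cs[0]+cs[3]-cs[1]-cs[2];print('yaw',np.arctan2(x[1],x[0]),np.arctan2(-y[0],y[1]),np.linalg.norm(x)/2,np.linalg.norm(y)/2)
for z,p in((.065,'stand'),):
  q=[atz(*tb(*c),z) for c in((33,420),(325,414),(326,519),(33,523))];print(np.round(q,4))
E
```

```text
ytop [0.44608064 0.10041033 0.12428031] ycol [0.4455254  0.10166789 0.06646978] black top [0.44364669 0.02129808 0.12341434]
slot [0.65824129 0.19878804 0.06974599] [0.65859841 0.19745804 0.07      ] [0.65797282 0.20012818 0.07      ]
[0.73187104 0.18987883 0.11096702]
[0.71259022 0.18342002 0.03495477]
[0.58148791 0.20930909 0.03433755]
[0.60819875 0.21316779 0.11095274]
centre [0.65853698 0.19894393 0.07280302]
yaw -0.19068053061208756 -1.3501156739339664 0.1297391341984333 0.07986992075358866
[[ 0.4719  0.1291  0.065 ]
 [ 0.4664 -0.0125  0.065 ]
 [ 0.4152 -0.0099  0.065 ]
 [ 0.4217  0.1305  0.065 ]]
```

```bash
cat >>h.py <<'E'
def delta(target,yaw=None):
    o=monitor.get_obs();p=o['eef_pos'];ps=o['tcp_rot'][2]
    d=np.array(target)-p
    r=[d[0]*np.cos(ps)+d[1]*np.sin(ps), d[0]*np.sin(ps)-d[1]*np.cos(ps), -d[2]]
    print('delta xyz tool',np.round(r,4),'turn',None if yaw is None else round(-((yaw-ps+np.pi)%(2*np.pi)-np.pi),4))
E
python3 - <<'E'
from h import *
T=lambda x,y,ox,oy,ax,ay,k:(ax+(x-ox+.5)/k-.5, ay+(y-oy+.5)/k-.5)
t=lambda x,y:('t0',)+T(x,y,0,0,165,130,5)
s=lambda x,y:('s0',)+T(x,y,350,0,280,240,4); sb=lambda x,y:('s0',)+T(x,y,350,300,270,165,4)
cs=[tri(p) for p in [(t(80,50),s(575,243)),(t(290,76),s(389,152)),(t(248,320),s(525,20)),(t(28,290),s(703,97))]]
print(np.round(cs,4));m=np.mean(cs,0);print('centre',m)
x=(cs[0]+cs[1]-cs[2]-cs[3]);y=cs[0]+cs[3]-cs[1]-cs[2];yaw=[np.arctan2(x[1],x[0]),np.arctan2(-y[0],y[1])];print('yaw',yaw,np.linalg.norm(x)/2,np.linalg.norm(y)/2)
for z in(.03,.09):print('pegs',z,atz(*sb(593,360),z),atz(*sb(687,459),z))
print(atz('t0',208,254,.05),atz('t0',246,285,.05))
delta([.4457,.1005,.2],np.pi+np.mean(yaw))
E
```

```text
[[0.7323 0.2399 0.0696]
 [0.7112 0.1325 0.0706]
 [0.5831 0.1569 0.0692]
 [0.6052 0.2652 0.0701]]
centre [0.65795886 0.19863162 0.06988848]
yaw [np.float64(-0.19259544423119015), np.float64(-0.1969825851459758)] 0.13002965941911604 0.11002320377539647
pegs 0.03 [0.27100221 0.06065087 0.03      ] [0.35596479 0.15572216 0.03      ]
pegs 0.09 [0.35982622 0.0908773  0.09      ] [0.43845285 0.1788588  0.09      ]
[0.43688917 0.17631952 0.05      ] [0.35661622 0.08670083 0.05      ]
delta xyz tool [-0.3979 -0.4001  0.0307] turn -0.0969
```

>>> {"method": "play_rows", "body": {
  "deltas": [
    [0.045,-0.02,-0.02,0,0],
    [0.045,-0.047,-0.047,0,0],
    [0.045,-0.074,-0.074,0,0],
    [0.045,-0.101,-0.101,0,0],
    [0.045,-0.128,-0.128,0,0]
  ]
}}

```text
time: 0.57
eef_pos: [0.266, 0.4374, 0.2311]
tcp_rot: [-3.141, 0.0, 2.85]
contact_force: [0.7, -0.3, 0.3]
gripper_width: 0.0447
finger_force: 0.0
```

>>> {"method": "play_rows", "body": {
  "deltas": [
    [0.045,-0.027,-0.027,0,0],
    [0.045,-0.054,-0.054,0,0],
    [0.045,-0.081,-0.081,0,0],
    [0.045,-0.108,-0.108,0,0],
    [0.045,-0.135,-0.135,0,0]
  ]
}}

```text
time: 0.98
eef_pos: [0.3565, 0.2693, 0.2313]
tcp_rot: [-3.142, 0.0, 2.85]
contact_force: [1.0, -0.1, 0.3]
gripper_width: 0.045
finger_force: 0.0
```

>>> {"method": "play_rows", "body": {
  "deltas": [
    [0.045,-0.027,-0.027,0,-0.02],
    [0.045,-0.054,-0.054,0,-0.04],
    [0.045,-0.081,-0.081,0,-0.06],
    [0.045,-0.108,-0.109,0,-0.08],
    [0.045,-0.135,-0.137,0,-0.097]
  ]
}}

```text
time: 1.4
eef_pos: [0.4464, 0.0992, 0.2313]
tcp_rot: [3.142, -0.0, 2.948]
contact_force: [0.7, 0.1, -0.5]
gripper_width: 0.0453
finger_force: 0.0
```

```bash
python3 - <<'E'
from h import *
grab('wrist','w1');delta([.4457,.1005,.101-.0187],np.pi-.195);o=monitor.get_obs();print(o['eef_pos'],o['tcp_rot'],o['gripper_width'])
for z in (.124,):print(proj('w1',[.4457,.1005,z]))
E
```

```text
delta xyz tool [0.0067 0.01   0.1486] turn -0.0121
[0.45017182 0.08938145 0.2309476 ] [-3.13580417e+00  3.08592134e-03  2.93449832e+00] 0.04465626847820651
[286.40617576 204.91410642]
```

View pics/w1.png

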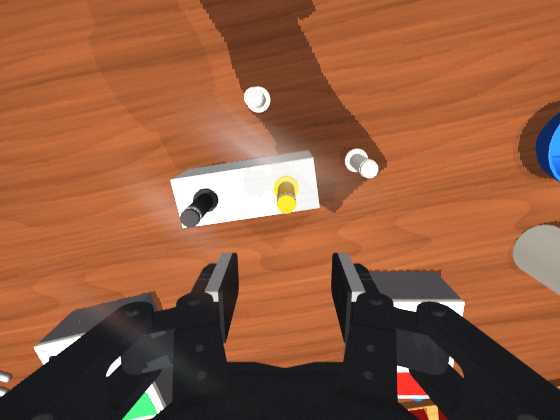

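The yellow probe's top shows at (287,204), against a predicted (286,205), so the measured position holds. The arm was still settling when this was taken.

>>> {"method": "play_rows", "body": {
  "deltas": [
    [0.045,0,0,0,0],
    [0.045,0,0,0,0],
    [0.045,0,0,0,0],
    [0.045,0,0,0,0],
    [0.045,0,0,0,0]
  ]
}}

```text
time: 1.87
eef_pos: [0.4454, 0.1026, 0.2313]
tcp_rot: [3.141, -0.0, 2.95]
contact_force: [-1.1, -0.2, -0.4]
gripper_width: 0.0449
finger_force: 0.0
```

```bash
python3 - <<'E'
from h import *
delta([.4457,.1005,.101-.0187],np.pi-.195)
E
```

```text
delta xyz tool [-0.0007 -0.002   0.149 ] turn 0.0034
```

>>> {"method": "play_rows", "body": {
  "deltas": [
    [0.045,0,-0.002,0.02,0.003],
    [0.045,0,-0.002,0.045,0.003],
    [0.045,0,-0.002,0.07,0.003],
    [0.045,0,-0.002,0.09,0.003],
    [0.045,0,-0.002,0.1,0.003]
  ]
}}

```text
time: 2.28
eef_pos: [0.4441, 0.1, 0.1294]
tcp_rot: [-3.141, -0.003, 2.946]
contact_force: [-0.2, 0.3, 0.2]
gripper_width: 0.0451
finger_force: 0.0
```

>>> {"method": "play_rows", "body": {
  "deltas": [
    [0.045,0,0,0.015,0],
    [0.045,0,0,0.03,0],
    [0.045,0,0,0.042,0],
    [0.045,0,0,0.049,0],
    [0.045,0,0,0.049,0]
  ]
}}

```text
time: 2.7
eef_pos: [0.4447, 0.0999, 0.0812]
tcp_rot: [-3.141, -0.002, 2.946]
contact_force: [0.9, -0.3, -0.5]
gripper_width: 0.0449
finger_force: 0.0
```

>>> {"method": "play_rows", "body": {
  "deltas": [
    [0.03,0,0,0,0],
    [0.022,0,0,0,0],
    [0.018,0,0,0,0],
    [0.01,0,0,0,0],
    [0.0,0,0,0,0]
  ]
}}

```text
time: 3.12
eef_pos: [0.4461, 0.0995, 0.083]
tcp_rot: [3.14, 0.001, 2.944]
contact_force: [-0.3, 2.0, 6.0]
gripper_width: 0.0151
finger_force: 58.3
```

>>> {"method": "play_rows", "body": {
  "deltas": [
    [0.0,0,0,0,0],
    [0.0,0,0,0,0],
    [0.0,0,0,0,0],
    [0.0,0,0,0,0],
    [0.0,0,0,0,0]
  ]
}}

```text
time: 3.53
eef_pos: [0.446, 0.0994, 0.083]
tcp_rot: [3.14, 0.001, 2.944]
contact_force: [-0.7, 0.7, 6.8]
gripper_width: 0.0145
finger_force: 58.4
```

```bash
python3 - <<'E'
from h import *
delta([.4457,.1005,.101-.0187],np.pi-.195);o=monitor.get_obs();print(o['eef_pos'],o['tcp_rot'],o['moment'])
E
```

```text
delta xyz tool [0.0005 0.001  0.0007] turn -0.0027
[0.44604409 0.09943746 0.08301151] [3.14039851e+00 1.42111906e-03 2.94389588e+00] [0.1281451  0.11116538 0.01068636]
```

>>> {"method": "play_rows", "body": {
  "deltas": [
    [0,0,0,-0.01,0],
    [0,0,0,-0.03,0],
    [0,0,0,-0.055,0],
    [0,0,0,-0.08,0],
    [0,0,0,-0.1,0]
  ]
}}

```text
time: 3.95
eef_pos: [0.4454, 0.0988, 0.1839]
tcp_rot: [3.141, 0.0, 2.943]
contact_force: [0.6, 0.1, -1.3]
gripper_width: 0.0145
finger_force: 58.6
```

>>> {"method": "play_rows", "body": {
  "deltas": [
    [0,0,0,0,0],
    [0,0,0,0,0],
    [0,0,0,0,0],
    [0,0,0,0,0],
    [0,0,0,0,0]
  ]
}}

```text
time: 4.37
eef_pos: [0.4448, 0.0988, 0.1813]
tcp_rot: [-3.141, -0.002, 2.944]
contact_force: [0.0, -0.3, -0.7]
gripper_width: 0.0145
finger_force: 58.6
```

```bash
python3 - <<'E'
from h import *
o=monitor.get_obs();print(o['eef_pos'],o['contact_force'],o['moment'],o['gripper_width'])
delta([.658,.1986,.15],np.pi-.195)
E
```

```text
[0.44477891 0.09881484 0.18129863] [ 0.01987811 -0.28024162 -0.65048974] [0.03257809 0.00627632 0.04023348] 0.014453842649011566
delta xyz tool [-0.1895  0.1397  0.0313] turn -0.0027
```

>>> {"method": "play_rows", "body": {
  "deltas": [
    [0,-0.015,0.01,0,0],
    [0,-0.045,0.025,0,0],
    [0,-0.075,0.04,0,0],
    [0,-0.105,0.055,0,0],
    [0,-0.135,0.07,0,0]
  ]
}}

```text
time: 4.78
eef_pos: [0.5924, 0.1414, 0.1812]
tcp_rot: [-3.141, -0.002, 2.944]
contact_force: [0.8, 1.3, -1.1]
gripper_width: 0.0146
finger_force: 58.6
```

>>> {"method": "play_rows", "body": {
  "deltas": [
    [0,-0.03,0.015,0,0],
    [0,-0.06,0.03,0,0],
    [0,-0.09,0.047,0,-0.003],
    [0,-0.115,0.062,0,-0.003],
    [0,-0.125,0.069,0,-0.003]
  ]
}}

```text
time: 5.2
eef_pos: [0.7302, 0.1853, 0.1801]
tcp_rot: [3.141, 0.0, 2.947]
contact_force: [0.4, 0.2, -1.0]
gripper_width: 0.0143
finger_force: 58.6
```

>>> {"method": "play_rows", "body": {
  "deltas": [
    [0,0,0,0,0],
    [0,0,0,0,0],
    [0,0,0,0,0],
    [0,0,0,0,0],
    [0,0,0,0,0]
  ]
}}

```text
time: 5.62
eef_pos: [0.727, 0.1837, 0.1824]
tcp_rot: [-3.141, -0.001, 2.947]
contact_force: [0.3, 0.5, -0.7]
gripper_width: 0.0147
finger_force: 58.6
```

```bash
python3 - <<'E'
from h import *
im=grab('wrist','w2')['color'];o=monitor.get_obs();print(o['eef_pos'],o['tcp_rot'],o['contact_force'])
p=proj('w2',[.658,.1986,.07]);print(p)
x,y=[int(np.clip(a-b/2,0,m-b)) for a,b,m in zip(p,(160,120),(560,420))];print(x,y)
c=im[y:y+120,x:x+160];c=(255*(c/255.)**.5).astype(np.uint8)
cv2.imwrite('pics/c2.png',cv2.resize(c,(800,600),interpolation=cv2.INTER_CUBIC))
E
```

```text
[0.72720577 0.18382181 0.18259473] [-3.14116998e+00 -2.46650194e-04  2.94678607e+00] [ 0.52101676 -0.17593305 -0.45078678]
[286.8271645  114.17966147]
206 54
```

View pics/c2.png

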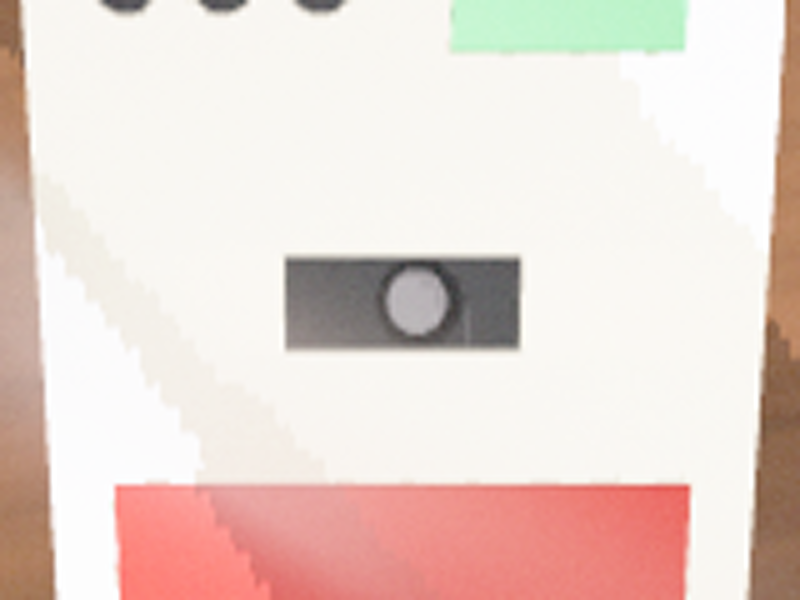

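The slot spans (286–520, 257–349) in this crop. The hole is visible in it, with a dark rim centred near (419,300).

```bash
python3 - <<'E'
from h import *
f=lambda x,y:(206+(x+.5)/5-.5,54+(y+.5)/5-.5)
s=atz('w2',*f(403,303),.07);h=atz('w2',*f(419,300),.064);print(s,h)
a=-.195;y=np.array([-np.sin(a),np.cos(a),0]);x=np.array([np.cos(a),np.sin(a),0])
d=h-s;print('hole in slot x,y',d@x,d@y)
t=np.array([.658,.1986,0])+y*(d@y);print(t);delta([t[0],t[1],.14],np.pi-.195)
im=cv2.imread('pics/w2.png');cv2.imwrite('pics/w2v.png',im[:, 100:460])
E
```

```text
[0.65792308 0.19813408 0.07      ] [0.65801717 0.20064395 0.064     ]
hole in slot x,y -0.00039402744272169153 0.002480532475544028
[0.65848064 0.20103352 0.        ]
delta xyz tool [0.0708 0.0036 0.0426] turn 0.0002
```

View pics/w2v.png

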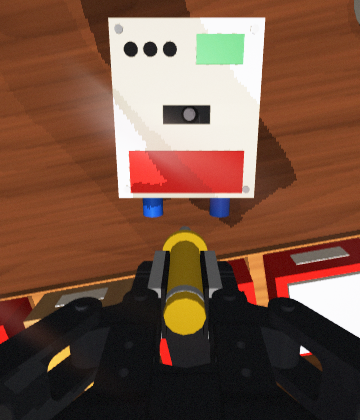

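```bash
python3 - <<'E'
from h import *
p=np.array([.72720577,.18382181,.18259473]);a=2.94679
X=np.array([np.cos(a),np.sin(a),0])
print('top',proj('w2',p+[0,0,.041]),'dX 2mm',proj('w2',p+[0,0,.041]+X*.002),'collar bottom',proj('w2',p+[0,0,-.018]),'tip',proj('w2',p+[0,0,-.048]))
im=cv2.imread('pics/w2.png')[210:350,220:350]
cv2.imwrite('pics/c3.png',cv2.resize(im,None,fx=4.2,fy=4.2,interpolation=cv2.INTER_CUBIC))
E
```

```text
top [285.36003625 322.18661767] dX 2mm [285.36453786 317.41093044] collar bottom [285.32038851 253.35069061] tip [285.30874035 233.12730394]
```

View pics/c3.png

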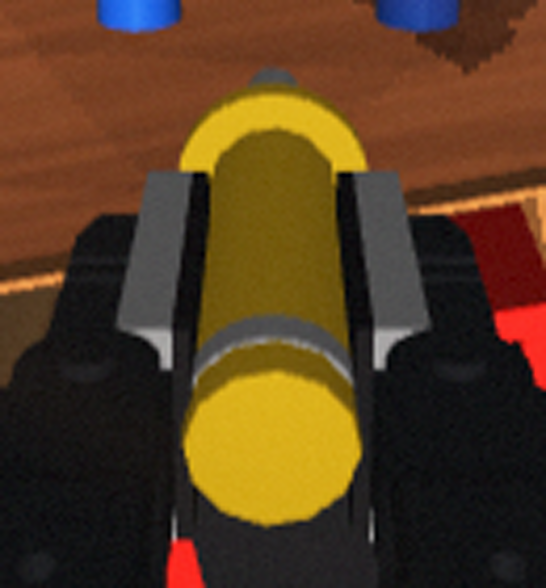

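The probe looks smaller in the wrist view than expected, so it may sit lower in the grip. I'll check numerically from the scene camera.

```bash
python3 - <<'E'
from h import *
p=monitor.get_obs()['eef_pos'];print(p)
K,R,t=cam('w2');print('cam',-R.T@t,'fwd',R[2])
im=grab('scene','s3')['color']
for dz in(.041,.021,-.014,-.034,-.048,-.068):print(dz,proj('s3',p+[0,0,dz]))
q=proj('s3',p).astype(int);x0,y0=q[0]-50,q[1]-60
print(x0,y0)
cv2.imwrite('pics/c4.png',cv2.resize(im[y0:y0+120,x0:x0+100],None,fx=5,fy=5,interpolation=cv2.INTER_CUBIC))
E
```

```text
[0.72720577 0.18382181 0.18259473]
cam [0.65569662 0.19783426 0.32356923] fwd [ 0.28103054 -0.05761252 -0.95796797]
0.041 [310.94789806 228.88870062]
0.021 [310.68613559 237.48462528]
-0.014 [310.24236366 252.05749418]
-0.034 [309.99661367 260.12759089]
-0.048 [309.82784829 265.6696173 ]
-0.068 [309.59127289 273.43843299]
260 186
```

View pics/c4.png

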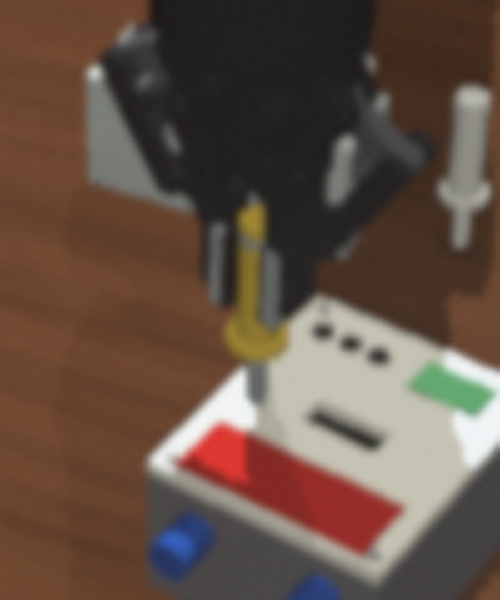

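```bash
python3 - <<'E'
from h import *
p=np.array([.72720577,.18382181,.18259473]);a=2.94679
X=np.array([np.cos(a),np.sin(a),0]);Y=np.array([np.sin(a),-np.cos(a),0])
def rows(dz,r,e):
    th=np.linspace(0,2*np.pi,60);v=[proj('w2',p+[0,0,dz]+X*(e+r*np.cos(t))+Y*r*np.sin(t)) for t in th];v=np.array(v);return np.round([v[:,1].min(),v[:,1].max(),v[:,0].min(),v[:,0].max()],1)
for e in(0,.001,.002,.003):print(e,'top',rows(.041,.008,e),'coll',rows(-.018,.012,e),'tip3',rows(-.048,.003,e))
E
```

```text
0 top [302.8 340.8 263.2 307.5] coll [232.4 273.5 262.9 307.7] tip3 [228.6 237.6 280.5 290.1]
0.001 top [300.3 338.5 263.1 307.6] coll [230.6 271.8 262.9 307.8] tip3 [227.1 236.1 280.5 290.1]
0.002 top [297.8 336.2 263.1 307.6] coll [228.8 270.2 262.9 307.8] tip3 [225.6 234.6 280.5 290.1]
0.003 top [295.3 333.9 263.  307.7] coll [227.  268.5 262.8 307.8] tip3 [224.1 233.1 280.5 290.1]
```

The wrist view was tilted, which explains it: the grip has not slipped. The scene view puts the tip at (312,266), with (310,266) predicted. The probe is upright and sits about 1.5–2 mm toward tool +x, so I'll correct for that.

>>> {"method": "play_rows", "body": {
  "deltas": [
    [0,0.015,0.001,0,0],
    [0,0.035,0.002,0,0],
    [0,0.052,0.003,0,0],
    [0,0.065,0.0033,0,0],
    [0,0.0693,0.0033,0,0]
  ]
}}

```text
time: 6.13
eef_pos: [0.658, 0.2021, 0.1829]
tcp_rot: [3.141, -0.002, 2.949]
contact_force: [0.5, 0.4, -0.0]
gripper_width: 0.0146
finger_force: 58.6
```

>>> {"method": "play_rows", "body": {
  "deltas": [
    [0,0,0,0.01,0],
    [0,0,0,0.025,0],
    [0,0,0,0.04,0],
    [0,0,0,0.05,0],
    [0,0,0,0.05,0]
  ]
}}

```text
time: 6.55
eef_pos: [0.6594, 0.1995, 0.1291]
tcp_rot: [-3.139, -0.004, 2.946]
contact_force: [-0.8, 0.4, -0.6]
gripper_width: 0.0143
finger_force: 58.6
```

>>> {"method": "play_rows", "body": {
  "deltas": [
    [0,0,0,0,0],
    [0,0,0,0,0],
    [0,0,0,0,0],
    [0,0,0,0,0],
    [0,0,0,0,0]
  ]
}}

```text
time: 6.97
eef_pos: [0.6609, 0.2011, 0.133]
tcp_rot: [3.141, 0.001, 2.947]
contact_force: [0.3, -0.6, -0.8]
gripper_width: 0.0146
finger_force: 58.6
```

```bash
python3 - <<'E'
from h import *
delta([.6585+.0015,.2008-.0003,.128],np.pi-.195);o=monitor.get_obs();print(o['eef_pos'],o['contact_force'],o['moment'])
E
```

```text
delta xyz tool [ 0.0007 -0.0007  0.005 ] turn 0.0002
[0.66085305 0.20108363 0.13304182] [ 0.25165622 -0.635421   -0.79101226] [0.00995817 0.01451539 0.00730991]
```

>>> {"method": "play_rows", "body": {
  "deltas": [
    [0,0.0005,-0.0005,0.004,0],
    [0,0.0005,-0.0005,0.008,0],
    [0,0.0005,-0.0005,0.012,0],
    [0,0.0005,-0.0005,0.015,0],
    [0,0.0005,-0.0005,0.018,0]
  ]
}}

```text
time: 7.38
eef_pos: [0.6596, 0.2005, 0.1136]
tcp_rot: [-3.141, -0.001, 2.947]
contact_force: [-0.1, -0.8, -1.2]
gripper_width: 0.0143
finger_force: 58.6
```

>>> {"method": "play_rows", "body": {
  "deltas": [
    [0,0,0,0.0005,0],
    [0,0,0,0.001,0],
    [0,0,0,0.0015,0],
    [0,0,0,0.002,0],
    [0,0,0,0.0025,0]
  ]
}}

```text
time: 7.8
eef_pos: [0.66, 0.2006, 0.112]
tcp_rot: [3.141, 0.0, 2.947]
contact_force: [-0.0, -0.0, -0.8]
gripper_width: 0.0142
finger_force: 58.6
```

>>> {"method": "play_rows", "body": {
  "deltas": [
    [0,0,0,0.0005,0],
    [0,0,0,0.001,0],
    [0,0,0,0.0015,0],
    [0,0,0,0.002,0],
    [0,0,0,0.0025,0]
  ]
}}

```text
time: 8.22
eef_pos: [0.6598, 0.2006, 0.1093]
tcp_rot: [3.141, 0.0, 2.947]
contact_force: [-0.6, -0.1, -0.2]
gripper_width: 0.0146
finger_force: 58.6
```

>>> {"method": "play_rows", "body": {
  "deltas": [
    [0,0,0,0.0005,0],
    [0,0,0,0.001,0],
    [0,0,0,0.0015,0],
    [0,0,0,0.002,0],
    [0,0,0,0.0025,0]
  ]
}}

```text
time: 8.63
eef_pos: [0.6598, 0.2005, 0.1067]
tcp_rot: [3.141, 0.0, 2.947]
contact_force: [-0.3, -0.4, -1.2]
gripper_width: 0.0146
finger_force: 58.6
```

>>> {"method": "play_rows", "body": {
  "deltas": [
    [0,0,0,0.0005,0],
    [0,0,0,0.001,0],
    [0,0,0,0.0015,0],
    [0,0,0,0.002,0],
    [0,0,0,0.0025,0]
  ]
}}

```text
time: 9.05
eef_pos: [0.6598, 0.2006, 0.1043]
tcp_rot: [3.142, 0.0, 2.947]
contact_force: [0.3, -0.3, -0.5]
gripper_width: 0.0147
finger_force: 58.6
```

The tip is 8 mm below the strip's top with no force on it, so it is in the hole. I'll go on.

>>> {"method": "play_rows", "body": {
  "deltas": [
    [0,0,0,0.001,0],
    [0,0,0,0.002,0],
    [0,0,0,0.003,0],
    [0,0,0,0.004,0],
    [0,0,0,0.005,0]
  ]
}}

```text
time: 9.47
eef_pos: [0.6598, 0.2006, 0.0992]
tcp_rot: [3.142, -0.0, 2.947]
contact_force: [-0.4, 0.5, -0.5]
gripper_width: 0.0149
finger_force: 58.6
```

>>> {"method": "play_rows", "body": {
  "deltas": [
    [0,0,0,0.001,0],
    [0,0,0,0.002,0],
    [0,0,0,0.003,0],
    [0,0,0,0.004,0],
    [0,0,0,0.005,0]
  ]
}}

```text
time: 9.88
eef_pos: [0.6598, 0.2006, 0.0942]
tcp_rot: [3.141, -0.0, 2.947]
contact_force: [-0.8, -0.4, -0.5]
gripper_width: 0.0146
finger_force: 58.6
```

>>> {"method": "play_rows", "body": {
  "deltas": [
    [0,0,0,0.001,0],
    [0,0,0,0.002,0],
    [0,0,0,0.003,0],
    [0,0,0,0.004,0],
    [0,0,0,0.004,0]
  ]
}}

```text
time: 10.3
eef_pos: [0.6597, 0.2005, 0.09]
tcp_rot: [-3.141, -0.0, 2.947]
contact_force: [0.2, 0.9, -0.4]
gripper_width: 0.0148
finger_force: 58.6
```

>>> {"method": "play_rows", "body": {
  "deltas": [
    [0,0,0,0.0005,0],
    [0,0,0,0.001,0],
    [0,0,0,0.0015,0],
    [0,0,0,0.002,0],
    [0,0,0,0.002,0]
  ]
}}

```text
time: 10.72
eef_pos: [0.6598, 0.2005, 0.0882]
tcp_rot: [3.142, -0.0, 2.947]
contact_force: [0.6, -0.4, 0.0]
gripper_width: 0.0146
finger_force: 58.6
```

>>> {"method": "play_rows", "body": {
  "deltas": [
    [0,0,0,0.0004,0],
    [0,0,0,0.0008,0],
    [0,0,0,0.0012,0],
    [0,0,0,0.0012,0],
    [0,0,0,0.0012,0]
  ]
}}

```text
time: 11.13
eef_pos: [0.6599, 0.2006, 0.0881]
tcp_rot: [3.141, 0.0, 2.947]
contact_force: [-3.0, -1.0, 7.0]
gripper_width: 0.0146
finger_force: 59.5
```

The collar meets the cover: 7 N, with the TCP at 0.088 and so the tip at 0.040. Releasing.

>>> {"method": "play_rows", "body": {
  "deltas": [
    [0,0,0,0,0],
    [0.0,0,0,0,0],
    [0.02,0,0,-0.0005,0],
    [0.035,0,0,-0.0005,0],
    [0.045,0,0,-0.0005,0]
  ]
}}

```text
time: 11.55
eef_pos: [0.6599, 0.2006, 0.0875]
tcp_rot: [3.141, 0.0, 2.947]
contact_force: [0.2, -0.6, -0.0]
gripper_width: 0.0433
finger_force: 0.0
```

>>> {"method": "play_rows", "body": {
  "deltas": [
    [0.045,0,0,0,0],
    [0.045,0,0,0,0],
    [0.045,0,0,-0.005,0],
    [0.045,0,0,-0.015,0],
    [0.045,0,0,-0.03,0]
  ]
}}

```text
time: 11.97
eef_pos: [0.659, 0.2002, 0.1173]
tcp_rot: [-3.14, -0.002, 2.947]
contact_force: [-0.4, -0.5, 0.0]
gripper_width: 0.0452
finger_force: 0.0
```

>>> {"method": "play_rows", "body": {
  "deltas": [
    [0.045,0,0,-0.02,0],
    [0.045,0,0,-0.045,0],
    [0.045,0,0,-0.07,0],
    [0.045,0,0,-0.09,0],
    [0.045,0,0,-0.1,0]
  ]
}}

```text
time: 12.38
eef_pos: [0.6615, 0.2013, 0.222]
tcp_rot: [3.138, 0.005, 2.947]
contact_force: [-0.1, -0.7, 0.5]
gripper_width: 0.0451
finger_force: 0.0
```

>>> {"method": "play_rows", "body": {
  "deltas": [
    [0.045,0,0,0,0],
    [0.045,0,0,0,0],
    [0.045,0,0,0,0],
    [0.045,0,0,0,0],
    [0.045,0,0,0,0]
  ]
}}

```text
time: 12.8
eef_pos: [0.6591, 0.2002, 0.2161]
tcp_rot: [-3.14, -0.002, 2.947]
contact_force: [0.1, -0.6, 0.7]
gripper_width: 0.0451
finger_force: 0.0
```

```bash
python3 - <<'E'
from h import *
im=grab('scene','s5')['color'];print(monitor.get_obs()['contact_force'])
cv2.imwrite('pics/c5.png',cv2.resize(im[150:330,250:450],None,fx=3,fy=3))
E
```

```text
[-0.44151233 -0.2406213  -0.26051305]
```

View pics/c5.png

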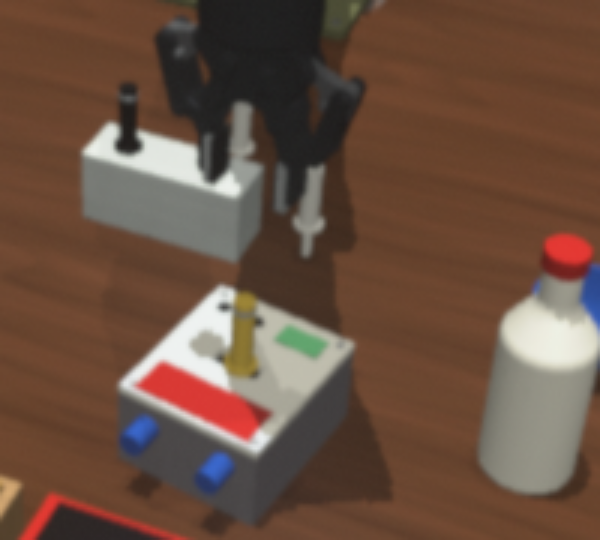

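The yellow probe stands upright at (243,335) with its collar on the red box's cover. The gripper is clear and the black probe is still in its stand.

```bash
python3 -c "
from rig import hand_in;print(hand_in())"
```

```text
the job is handed in; nothing more can be done
None
```

The yellow probe is plugged fully home in the red-tagged box, released and standing upright; the job is handed in, with no verdict returned.

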